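Clamp the battery, then set its vent cap a quarter turn open

ROBOT

A 7-joint arm with a two-finger parallel gripper is mounted at the origin on the work surface. World frame = base frame: x ahead of the robot, y to its left, z up, the work surface at z = 0. Lengths are in m, angles in rad, forces in N, time in s.
With the tool pointing down it reaches from about 0.375 to 0.925 m from the base axis. Payload 3.1 kg.
Tool frame: the origin (TCP) lies between the finger pads; the fingertips stand 19 mm ahead of it and the grasp point (between the pads) is the TCP; z points along the fingers, y is the direction in which the jaws open and shut (so a half turn about z gives the same grasp; the last joint's range is limited). The gripper opens to 85 mm and grips with 20 to 120 N. Pads are 22 mm wide; open, the fingers measure 114 mm over their backs; the gripper's body (76 mm by 85 mm) begins 54 mm behind the grasp point. The pads swing forward as they close: fully open they stand 13 mm farther back than shut.
Start: joints at [-1.431, 0.383, 0.044, 1.598, -0.018, 1.161, -0.05], TCP at [0.153, 0.632, 0.25] pointing down, gripper open.
Joint ranges: [-2.61, 2.61], [-0.41, 2.15], [-1.48, 1.57], [0, 2.5], [-1.57, 4.71], [0.05, 1.97], [-2.85, 2.85]. Speed limits (rad/s): [2.79, 2.79, 3.14, 3.14, 3.14, 3.14, 3.14].

INTERFACE

Orientations are given as a unit quaternion [x, y, z, w].
In Python, from bench import move_ptp, movel, move_j, move_gripper, pause, inverse_kinematics, read_camera, camera_params, MotionError, sign_off, look_for, tip_of, read_time_s, read_qpos, read_joint_vel, read_effort, read_eef_pos, read_tcp_rot, read_ft_force, read_ft_torque, read_finger_gap gives the robot as it stands. Calls block until the motion is done:
- move_ptp(position, orientation): joint-space move of the TCP to a pose.
- movel(position, orientation=None, speed=0.15): straight line of the TCP; orientation=None keeps the orientation; speed is the mean speed in m/s.
- move_j(angles): joint-space move.
- move_gripper(opening, effort=None): finger opening in m; effort is the grip in N (None keeps the last); returns when the fingers have stopped.
- pause(seconds).
- inverse_kinematics(position, orientation): joint angles nearest the present ones, or None.
- read_camera(name): name is "scene" or "top"; returns the picture (400x640x3 uint8, red, green, blue); there is no depth.
- camera_params(name): a dict with "K" (3x3 intrinsics, pixels), "camera_from_world" (4x4, takes a point from world to camera coordinates). Camera axes: x right, y down, z forward; pixel columns grow to the right and rows downward; lengths in m; the calibration is good to about 2 mm. A picture is of the moment at which its call begins. camera_params takes no time and is no camera call.
A pose or a line that the arm cannot do raises MotionError and nothing moves.
- sign_off(): hands the job in, once; it reports no verdict.
Trained networks look in the newest picture that a camera, given by its name, has taken for a name from the list of things; names that differ only in an ending like _2 or _b are one class to them, and where a whole thing is asked for, a point or a joint stands for the part that bears it (a point fixed in the world has none). Each returns a list of dicts, best first, with "confidence" (0 to 1); they miss things now and then, are a little off and sometimes report something else, mostly with a low value. They report only what shows in the picture. A call takes as long as a camera call. They do not tell look-alikes from the thing itself.
- look_for(camera, name): "at" ([column, row] in pixels, amid what is visible of it).
- tip_of(camera, name): "at" ([column, row] in pixels: a listed point, or the origin of a listed thing).
Readings, each from a call of its own:
- read_time_s(): time.
- read_qpos(): joint angles.
- read_joint_vel(): joint speeds.
- read_effort(): joint torques, N m.
- read_eef_pos(): TCP position.
- read_tcp_rot(): TCP orientation.
- read_ft_force(): force on the tool from outside, world axes, zero at the start.
- read_ft_torque(): the same for the moment, N m.
- read_finger_gap(): finger opening in m.
Only numpy, scipy, OpenCV 4.12 (cv2) and the standard library are available. Lean on these libraries where they do the work, as an engineer would, in place of code of your own. Each camera call takes 0.05 s, during which the arm holds its last target.

TASK

Get the battery ready for charging: by the orange clamp knob slide the stop of the cradle up until it touches the battery, then turn the knob clockwise until it is tight so the stop is locked. Next screw the tall blue vent cap on the battery clockwise until it bottoms out, back it off a quarter turn so that the cell can breathe, and finish while still holding the cap in the gripper at that setting. Do not shift the battery or disturb the other things on the desk.

Things in the scene. Friction and masses are not known exactly. Their poses are not given: they have to be found in the camera images.
- lock_grip (a point): grip point of the orange clamp knob, on its vertical axis, half-way up its finger bar, 86 mm above the desk. The bar is 46 mm long (this point's x axis), 14 mm thick (y axis: close the fingers along it) and 36 mm tall (18 mm above and below this point), standing on a 42 mm round foot. The knob is carried by the sliding stop, 100 mm behind the stop's rubber face, and is the handle for sliding it.
- lock (a joint): angle of the clamp knob in rad: 0 loose, growing as it turns clockwise seen from above, 1.6 = tight (hard end). Friction about 0.15 N m, up to about 0.3 N m near the end. It screws a brake shoe onto the cradle: from about 1.35 rad it bites and the stop can no longer be slid by hand; it stays where it is left.
- stop (a joint): travel of the sliding stop along the cradle in m: 0 = farthest from the battery, growing towards the battery; it touches the battery at about 0.098. While the knob is loose it slides with about 2 N of friction and stays where it is left; once the knob is tight it is held fast against a moderate push.
- stop_face (a point): centre of the stop's upright rubber face (100 x 44 mm) that meets the battery end, 41 mm above the desk. Its y axis points along the travel, towards the battery.
- battery_end (a point): centre line of the battery's end face that the stop must touch, 41 mm above the desk. Its y axis points along the cradle, into the battery and away from the stop; x across the cradle, z up. The battery is a grey box with black top, 124 mm wide (x), 184 mm long (y), 150 mm tall, top 162 mm above the desk, about 7 kg, standing in the cradle with its other end at the fixed end wall. Two 16 mm tall terminals stand on its top at 50 mm in x and 60 to 77 mm in y from the cap.
- cap_grip (a point): centre, half-way up and on the vertical axis, of the tall blue knurled vent cap: a round cap 31 to 33 mm across and 36 mm tall, with a white radial line on its top (this point's x axis). When home the point is 186 mm above the desk and the cap's lower edge is 6 mm above the battery top; flush plugs (2 mm) lie beside it.
- cap (a joint): angle of the vent cap in rad on its thread: 0 = fully home (hard end), growing as it is unscrewed (counter-clockwise seen from above). It starts already on the thread, 1.2 to 2.4 rad from home, and rises 0.64 mm per rad. Turning friction 0.06 N m; it stays where it is left.
- plug_mid (a point): bystander: small grey vent plug, 21 mm across, 16 mm tall, lying on top of the battery; point at its middle
- driver: bystander: screwdriver with green handle, 200 mm long, lying; origin under its middle
- spanner: bystander: steel open-end spanner, 180 mm long, lying; origin under its middle
- mug: bystander: white mug, 80 mm across, 92 mm tall; origin at the centre of its underside
- carton: bystander: small cardboard box 70 x 110 x 50 mm; origin at the centre of its underside
- marker: bystander: blue marker pen, 135 mm long, lying; origin under its middle
- jar: bystander: white plastic jar with a yellow cap, 64 mm across, 85 mm tall; origin at the centre of its underside
Mind the look-alikes: they are no part of the job. What is shaped like the part that bears battery_end but brown or turquoise is not meant.

How it is judged:
By the outcome, as a careful person would: the job done as asked, in the order asked, and still so for the second after the job is handed in, while the arm keeps its last pose, push and grip.
It also fails if it takes over 58 s, if anything falls off the work surface, if the arm or the gripper's body presses on something with over 40 N, if the wrist force passes 120 N, or if a joint passes its speed limit or range.

## Working session

There is one attempt and no reset: what is moved stays moved. The work goes in short steps, each a Python script; the robot and the scene stay as the last script left them, time stands still between calls to the robot, and variables do not carry over. Pictures are saved under pics/ and viewed, and the job is handed in when it is done.

```bash
mkdir -p pics; ls; python3 - <<'E'
from bench import *
import cv2
for c in ("scene","top"):
    im=read_camera(c); cv2.imwrite(f"pics/{c}0.png",im[:,:,::-1])
    p=camera_params(c); print(c,p["K"],p["camera_from_world"])
    for n in ("lock_grip","stop_face","battery_end","cap_grip","plug_mid"):
        print(n,[(round(d["confidence"],2),[round(v) for v in d["at"]]) for d in tip_of(c,n)])
print(read_time_s(),read_eef_pos(),read_tcp_rot(),read_qpos(),read_ft_force())
E
```

```text
pics
scene [[379.60652429   0.         321.35531853]
 [  0.         379.60652429 196.64517987]
 [  0.           0.           1.        ]] [[ 0.5169561   0.85579967  0.01906057 -0.25466035]
 [ 0.60134529 -0.34722283 -0.71959722 -0.19991246]
 [-0.6092128   0.38346216 -0.69413006  1.39564028]
 [ 0.          0.          0.          1.        ]]
lock_grip []
stop_face [(0.85, [314, 238])]
battery_end [(0.79, [341, 231]), (0.74, [322, 156])]
cap_grip [(0.47, [370, 181]), (0.47, [345, 129]), (0.45, [170, 163])]
plug_mid [(0.58, [387, 172]), (0.31, [301, 210])]
top [[394.76065525   0.         327.12582383]
 [  0.         394.76065525 195.64440827]
 [  0.           0.           1.        ]] [[ 0.00860774 -0.99972229 -0.0219374   0.01535363]
 [-0.99145077 -0.00567602 -0.13035776  0.48412933]
 [ 0.13019705  0.02287194 -0.9912243   1.14967139]
 [ 0.          0.          0.          1.        ]]
lock_grip [(0.55, [384, 183])]
stop_face [(0.9, [350, 182]), (0.51, [349, 138]), (0.15, [296, 162])]
battery_end [(0.83, [326, 178]), (0.63, [386, 185]), (0.36, [456, 166])]
cap_grip [(0.75, [455, 299]), (0.68, [292, 166]), (0.52, [252, 262]), (0.17, [304, 120])]
plug_mid [(0.38, [263, 174])]
0.6 [0.15309052 0.63173193 0.25031214] [ 1.18591410e-01  9.92943139e-01  3.03162187e-05 -1.32850849e-05] [-1.43079579  0.38285027  0.04388554  1.5978763  -0.01790074  1.16119942
 -0.04990129] [ 0.58979746 -0.14480595  0.17999823]
```

View pics/scene0.png

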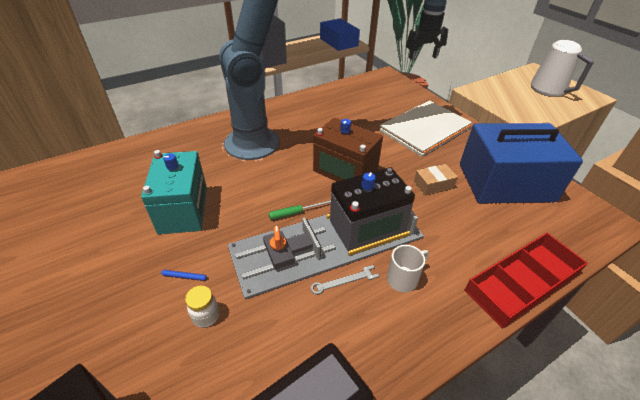

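View pics/top0.png

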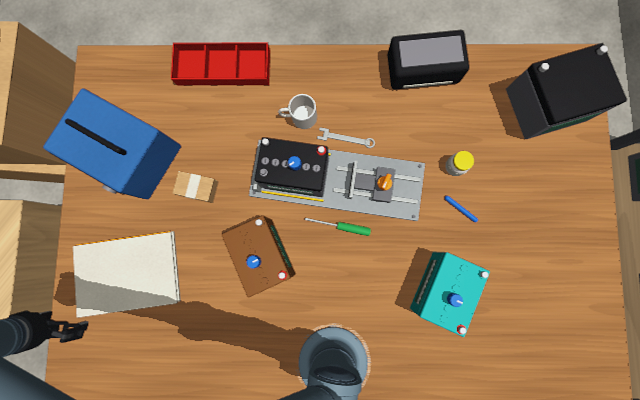

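```bash
python3 - <<'E'
import cv2
a=cv2.imread("pics/top0.png");cv2.imwrite("pics/topc.png",cv2.resize(a[90:240,220:420],None,fx=4,fy=4,interpolation=cv2.INTER_CUBIC))
a=cv2.imread("pics/scene0.png");cv2.imwrite("pics/scenec.png",cv2.resize(a[110:310,240:440],None,fx=3,fy=3,interpolation=cv2.INTER_CUBIC))
E
```

```text
(no output)
```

View pics/topc.png

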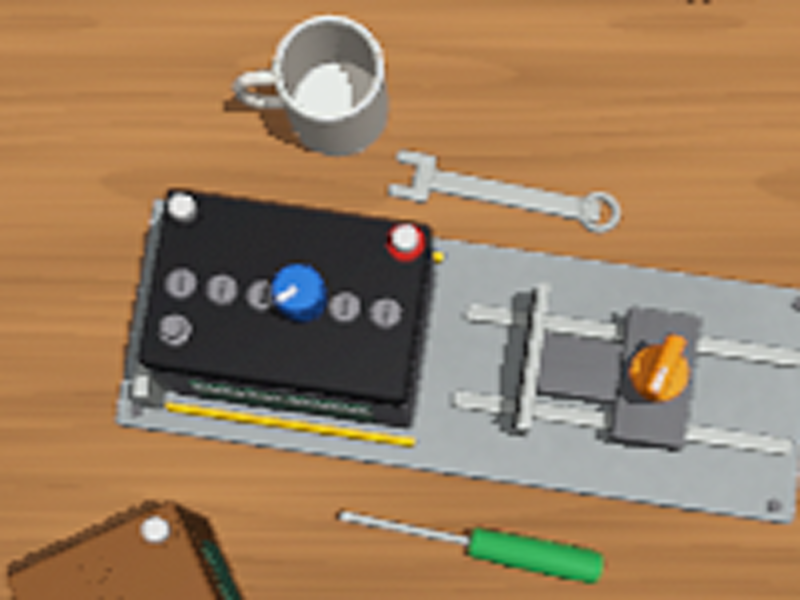

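View pics/scenec.png

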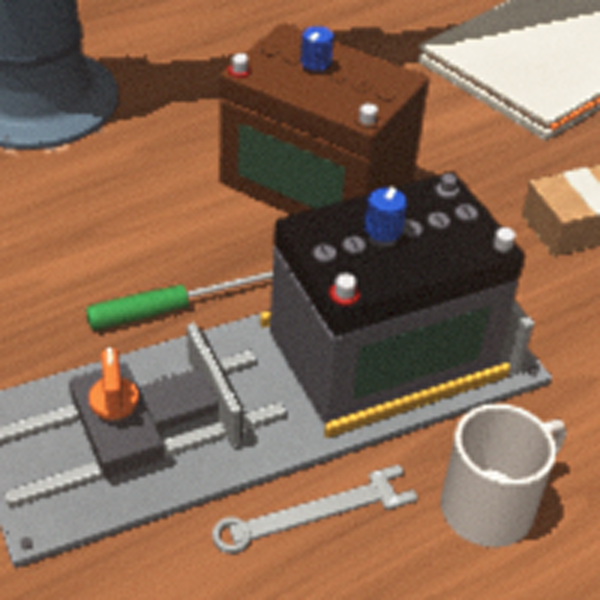

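Candidates for the cap and battery: the black-topped battery in the cradle has its cap at top (294,163), scene (370,181). The look-alikes are brown (top 253,262; scene 345,127) and turquoise (top 455,299; scene 170,162). I choose the black/grey one in the cradle. The only orange knob is at top (384,182), scene (278,240), and the crop confirms both. Next I fit the poses with silhouettes.

```bash
cat > h.py <<'E'
from bench import *
import numpy as np, cv2
from scipy.optimize import minimize
from scipy.spatial.transform import Rotation as R
P={c:camera_params(c) for c in("scene","top")}
def proj(c,X):
    X=np.atleast_2d(X);T=P[c]["camera_from_world"];q=X@T[:3,:3].T+T[:3,3];q=q@P[c]["K"].T
    return q[:,:2]/q[:,2:]
def ray(c,uv,z):
    T=P[c]["camera_from_world"];d=T[:3,:3].T@np.linalg.solve(P[c]["K"],[*uv,1]);o=-T[:3,:3].T@T[:3,3]
    return o+d*(z-o[2])/d[2]
def cyl(x,y,r,z0,z1):
    a=np.linspace(0,2*np.pi,40);return np.array([[x+r*np.cos(t),y+r*np.sin(t),z] for z in(z0,z1) for t in a])
def box(x,y,yaw,lx,ly,z0,z1):
    c,s=np.cos(yaw),np.sin(yaw)
    return np.array([[x+c*a*lx/2-s*b*ly/2,y+s*a*lx/2+c*b*ly/2,z] for a in(-1,1) for b in(-1,1) for z in(z0,z1)])
S=8
def sil(c,parts,org,shape):
    m=np.zeros((shape[0]*S,shape[1]*S),np.uint8)
    for X in parts:
        h=cv2.convexHull(((proj(c,X)-org+0.5)*S).astype(np.float32));cv2.fillConvexPoly(m,np.round(h).astype(np.int32),1)
    return cv2.resize(m.astype(np.float32),shape[::-1],interpolation=cv2.INTER_AREA)
def omask(im,win,kind):
    u0,v0,u1,v1=win;h=cv2.cvtColor(im[v0:v1,u0:u1],cv2.COLOR_RGB2HSV).astype(int)
    lo,hi=(5,17) if kind=="orange" else (100,128)
    return ((h[...,0]>=lo)&(h[...,0]<=hi)&(h[...,1]>(200 if kind=="orange" else 130))&(h[...,2]>(110 if kind=="orange" else 60))).astype(np.float32)
def knobparts(p): return [box(p[0],p[1],p[2],.046,.014,.068,.104),cyl(p[0],p[1],.021,.058,.068)]
def capparts(p): return [cyl(p[0],p[1],.016,p[2]-.018,p[2]+.018)]
def fit(masks,wins,parts,x0s,step):
    best=None
    def cost(p): return sum(np.abs(sil(c,parts(p),np.array(wins[c][:2]),masks[c].shape)-masks[c]).sum() for c in masks)
    for x0 in x0s:
        sx=np.vstack([x0]+[np.array(x0)+np.eye(len(x0))[i]*step[i] for i in range(len(x0))])
        r=minimize(cost,x0,method="Nelder-Mead",options=dict(initial_simplex=sx,maxiter=300,xatol=1e-5,fatol=.05))
        if best is None or r.fun<best.fun: best=r
    return best
E
cat > est.py <<'E'
from h import *
import sys
T={c:cv2.imread(f"pics/{c}0.png")[:,:,::-1].copy() for c in("scene","top")}
print("lock top",ray("top",(384,183),.086),"scene",ray("scene",(278,240),.086))
W={"top":(368,162,402,206),"scene":(260,218,296,258)}
M={c:omask(T[c],W[c],"orange") for c in W};print({c:M[c].sum() for c in M})
g=ray("top",(384,183),.086)
for cs in (("top","scene"),("top",),("scene",)):
    r=min((fit({c:M[c] for c in cs},W,knobparts,[[g[0],g[1],y]],[.005,.005,.2]) for y in np.arange(0,np.pi,.5)),key=lambda r:r.fun);print("knob",cs,r.x,r.fun)
for c in W: print(c); print("\n".join("".join(".#"[int(v)] for v in row) for row in M[c]))
W={"top":(280,148,310,178),"scene":(356,166,384,196)}
M={c:omask(T[c],W[c],"blue") for c in W};print({c:M[c].sum() for c in M})
g=ray("top",(294.5,162.7),.188)
for cs in (("top","scene"),("top",),("scene",)):
    r=fit({c:M[c] for c in cs},W,capparts,[[g[0],g[1],.187]],[.004,.004,.001]) ;print("cap",cs,r.x,r.fun)
print("cradle corners",[ray("top",(220+u/4,90+v/4),z) for u,v,z in((800,290,.01),(785,520,.01),(120,425,.01))])
print("batt bottom/top", [ray("top",(220+u/4,90+v/4),.162) for u,v in((172,190),(432,225),(408,402),(142,365))])
print("stopface top edge",[ray("top",(220+u/4,90+v/4),.063) for u,v in((538,288),(520,428))])
E
python3 est.py
```

```text
lock top [ 0.51426916 -0.1446709   0.086     ] scene [ 0.52928607 -0.15156733  0.086     ]
{'top': np.float32(64.0), 'scene': np.float32(0.0)}
knob ('top', 'scene') [ 0.51956018 -0.14339042  2.73566731] 391.046875
knob ('top',) [ 0.52040382 -0.14359186  2.52976786] 127.9375
knob ('scene',) [ 0.43536484 -0.04612667  1.4973251 ] 0.0
top
..................................
..................................
..................................
..................................
..................................
..................................
..................................
..................................
..................................
..................................
..................................
..................................
...................###............
...................#..............
..................#...............
.............######...............
............#######...............
...........#######................
............######................
..........#.#####.................
............####..................
..........######............
[... 2268 characters left out ...]
': np.float32(145.0), 'scene': np.float32(186.0)}
cap ('top', 'scene') [0.54973096 0.10091264 0.18870867] 69.1875
cap ('top',) [0.55067418 0.10154435 0.18760613] 28.640625
cap ('scene',) [0.54841242 0.10145278 0.1874954 ] 37.546875
cradle corners [array([ 0.59102849, -0.2646792 ,  0.01      ]), array([ 0.4144888 , -0.24958278,  0.01      ]), array([0.48365643, 0.25549177, 0.01      ])]
batt bottom/top [array([0.62559784, 0.19185246, 0.162     ]), array([0.60167617, 0.0146184 , 0.162     ]), array([0.48066658, 0.02960985, 0.162     ]), array([0.50477986, 0.20845438, 0.162     ])]
stopface top edge [array([ 0.58020603, -0.06158408,  0.063     ]), array([ 0.47632145, -0.04846964,  0.063     ])]
```

```bash
sed -i 's/lo,hi=(5,17).*/lo,hi=(3,22) if kind=="orange" else (100,128)/; s/200 if kind/(170) if kind/; s/110 if kind/90 if kind/' h.py
cat > est2.py <<'E'
from h import *
T={c:cv2.imread(f"pics/{c}0.png")[:,:,::-1].copy() for c in("scene","top")}
for c,(u,v) in (("scene",(278,243)),("scene",(278,232)),("top",(384,184)),("top",(389,176)),("top",(380,183))):
    print(c,u,v,T[c][v,u],cv2.cvtColor(T[c][v:v+1,u:u+1],cv2.COLOR_RGB2HSV)[0,0])
W={"top":(368,162,402,206),"scene":(260,218,296,258)}
M={c:omask(T[c],W[c],"orange") for c in W};print({c:M[c].sum() for c in M})
g=ray("top",(384,183),.086)
for cs in (("top","scene"),("top",),("scene",)):
    if not all(M[c].sum() for c in cs): continue
    rs=sorted((fit({c:M[c] for c in cs},W,knobparts,[[g[0],g[1],y]],[.005,.005,.2]) for y in np.arange(0,np.pi,.35)),key=lambda r:r.fun)
    for r in rs[:3]:print("knob",cs,r.x,r.fun)
for c in W: print(c); print("\n".join("".join(".#"[int(v)] for v in row) for row in M[c][5:35]))
E
python3 est2.py
```

```text
scene 278 243 [138  65  35] [  9 190 138]
scene 278 232 [239 122  58] [ 11 193 239]
top 384 184 [233 212 201] [ 10  35 233]
top 389 176 [234 163  38] [ 19 214 234]
top 380 183 [163  87  19] [ 14 225 163]
{'top': np.float32(150.0), 'scene': np.float32(201.0)}
knob ('top', 'scene') [ 0.51828657 -0.1484355   2.75693263] 110.6875
knob ('top', 'scene') [ 0.51842927 -0.14885768  2.75963129] 110.984375
knob ('top', 'scene') [ 0.51808354 -0.14850477  2.76683276] 111.0
knob ('top',) [ 0.51913897 -0.14764706  2.67294759] 44.734375
knob ('top',) [ 0.51896144 -0.1474188   2.64345592] 44.796875
knob ('top',) [ 0.51952818 -0.14786884  2.66491974] 44.875
knob ('scene',) [ 0.5166986  -0.14829282 -0.39871545] 61.390625
knob ('scene',) [ 0.51633271 -0.14810523  2.74238151] 61.5625
knob ('scene',) [ 0.51633573 -0.14811674  2.74368233] 61.5625
top
..................................
..................................
..................................
..................................
..................................
..................................
..................................
...............
[... 1205 characters left out ...]
.............#####................
...............#####................
..............######................
.............##########.............
............#############...........
...........##############...........
..........################..........
..........################..........
..........################..........
..........################..........
..........################..........
...........#############............
...........#############............
............###########.............
.............#########..............
...............#....................
....................................
....................................
....................................
```

```bash
cat >> h.py <<'E'
def q_(a): return [np.cos(a/2),np.sin(a/2),0,0]
def yaw(): 
    m=R.from_quat(read_tcp_rot()).as_matrix(); return np.arctan2(m[1,0],m[0,0])
t_=np.array([0.135,0.991]);t_/=np.linalg.norm(t_)
E
python3 - <<'E'
from h import *
for a0 in (-.41,2.73):
    for da in (0,-.8,-1.65):
        for z in (.3,.092):
            q=inverse_kinematics([.518,-.148,z],q_(a0+da)); print(a0,da,z,None if q is None else np.round(q,2))
for k in range(12):
    a=k*np.pi/6-np.pi; q=inverse_kinematics([.55,.101,.187],q_(a)); print("cap",round(a,2),None if q is None else np.round(q,2))
E
```

```text
-0.41 0 0.3 [-0.94  0.39  1.41  1.85 -0.4   1.25 -1.39]
-0.41 0 0.092 [-0.7   0.71  1.15  2.02 -0.81  0.96 -1.1 ]
-0.41 -0.8 0.3 [-0.94  0.39  1.41  1.85 -0.4   1.25 -2.19]
-0.41 -0.8 0.092 [-0.79  0.96  1.37  2.02 -1.06  1.16 -1.71]
-0.41 -1.65 0.3 [ 1.24  0.36 -1.23  1.77  0.35  1.27  2.57]
-0.41 -1.65 0.092 [ 1.04  0.63 -1.03  1.95  0.66  0.96  2.34]
2.73 0 0.3 [-0.88  0.29  1.28  1.85 -0.29  1.22  1.65]
2.73 0 0.092 [-0.49  0.51  0.84  2.02 -0.51  0.84  1.8 ]
2.73 -0.8 0.3 [-0.96  0.5   1.51  1.85 -0.52  1.3   1.05]
2.73 -0.8 0.092 [-0.46  0.5   0.8   2.01 -0.48  0.83  0.97]
2.73 -1.65 0.3 [-0.96  0.56  1.55  1.85 -0.58  1.33  0.26]
2.73 -1.65 0.092 [-0.46  0.49  0.79  2.01 -0.48  0.83  0.12]
cap -3.14 [-0.72  0.31  0.55  1.9  -0.19  0.98  1.48]
cap -2.62 [-0.67  0.3   0.49  1.9  -0.17  0.98  1.98]
cap -2.09 [-0.6   0.29  0.4   1.89 -0.14  0.98  2.48]
cap -1.57 [ 0.71  0.61 -1.24  1.84  0.63  1.16  2.39]
cap -1.05 [-1.26  0.73  1.38  1.92 -0.78  1.19 -2.21]
cap -0.52 [-1.26  0.73  1.38  1.92 -0.78  1.19 -1.68]
cap 0.0 [-0.96  0.37  0.85  1.91 -0.33  1.   -1.54]
cap 0.52 [-0.89  0.35  0.76  1.91 -0.28  1.   -1.05]
cap 1.05 [-0.85  0.34  0.7   1.91 -0.26  0.99 -0.55]
cap 1.57 [-0.82  0.33  0.67  1.9  -0.24  0.99 -0.05]
cap 2.09 [-0.79  0.32  0.63  1.9  -0.22  0.99  0.46]
cap 2.62 [-0.76  0.31  0.59  1.9  -0.21  0.99  0.97]
```

```bash
python3 - <<'E'
from h import *
for z in (.22,.26,.3):
    print(z,np.round(inverse_kinematics([.5185,-.148,z],q_(2.72)),2))
move_ptp([.5185,-.148,.26],q_(2.72)); print(read_time_s(),read_qpos().round(2),read_eef_pos())
move_gripper(.05,25); print(read_time_s(),read_finger_gap(),read_ft_force())
for c in ("top","scene"): cv2.imwrite(f"pics/{c}1.png",read_camera(c)[:,:,::-1])
E
```

```text
0.22 [-0.61  0.3   0.95  1.93 -0.28  1.05  1.61]
0.26 [-0.77  0.29  1.14  1.89 -0.29  1.14  1.63]
0.3 [-0.88  0.29  1.28  1.85 -0.29  1.22  1.64]
3.6167 [-0.77  0.29  1.14  1.89 -0.29  1.14  1.63] [ 0.51897506 -0.14683436  0.25988674]
4.0583 0.04988939188016546 [-0.45005796  0.40687315 -0.51078358]
```

View pics/scene1.png

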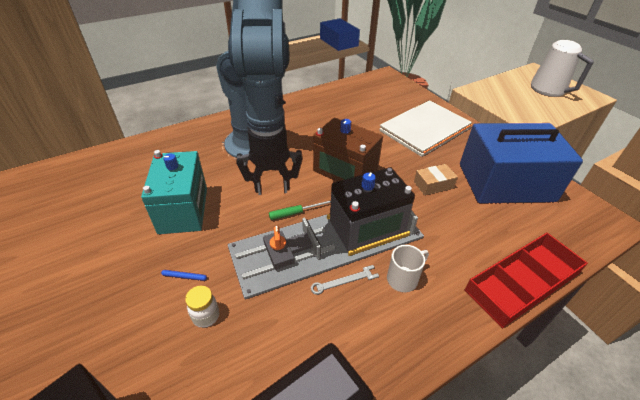

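The picture shows the gripper above the knob, scene (270,180). The scene is undisturbed, so I descend and grip.

```bash
python3 - <<'E'
from h import *
movel([.5185,-.148,.13],q_(2.72),speed=.2); print(read_ft_force().round(1),read_eef_pos().round(4))
movel([.5185,-.148,.094],q_(2.72),speed=.08); print(read_ft_force().round(1),read_eef_pos().round(4))
f0=read_ft_force()
move_gripper(.0,40); print(read_finger_gap(),(read_ft_force()-f0).round(1),read_ft_torque().round(2),read_eef_pos().round(4),read_time_s(),yaw())
cv2.imwrite("pics/scene2.png",cv2.resize(read_camera("scene")[140:300,200:400,::-1],None,fx=3,fy=3))
E
```

```text
[ 0.5 -0.2  0.4] [ 0.5193 -0.1486  0.1308]
[-0.5 -0.9 -0.8] [ 0.5182 -0.1481  0.0936]
0.013106825866311487 [-0.6  1.8  3.8] [-0.04  0.11  0.06] [ 0.5189 -0.1481  0.0945] 5.9667 2.7204685202921213
```

View pics/scene2.png

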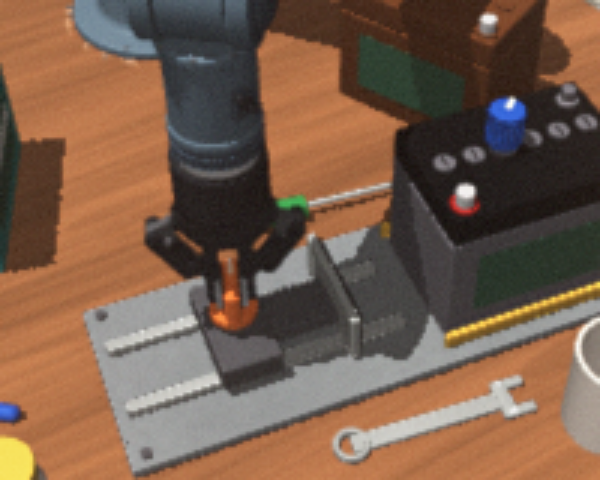

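The bar is gripped at scene crop (230,285), gap 13.1 mm. Now the guarded slide along the cradle.

```bash
python3 - <<'E'
from h import *
p0=np.array([.5185,-.148]);z=.094
def go(s,v): 
    p=p0+t_*s; movel([*p,z],q_(2.72),speed=v)
    f=read_ft_force(); e=read_eef_pos(); along=f[:2]@t_
    print(round(s,4),"F",f.round(1),"along",round(along,2),"s_act",round((e[:2]-p0)@t_,4),"lat",round(float((e[:2]-p0)@[t_[1],-t_[0]]),4)); return along
go(.03,.08); go(.058,.08)
s=.058
b=None
while s<.085:
    s+=.002; a=go(s,.04)
    if a<-7: break
print(read_time_s(),read_finger_gap())
for c in ("top","scene"): cv2.imwrite(f"pics/{c}3.png",read_camera(c)[:,:,::-1])
a=cv2.imread("pics/top3.png");cv2.imwrite("pics/top3c.png",cv2.resize(a[90:240,220:420],None,fx=4,fy=4))
a=cv2.imread("pics/scene3.png");cv2.imwrite("pics/scene3c.png",cv2.resize(a[140:300,220:420],None,fx=4,fy=3.7))
E
```

```text
0.03 F [-0.2  1.2  4.4] along 1.2 s_act 0.0325 lat 0.0006
0.058 F [0.5 2.8 6.3] along 2.89 s_act 0.0612 lat 0.0008
0.06 F [ 0.9 -0.2  4.9] along -0.11 s_act 0.0619 lat 0.0008
0.062 F [ 1.4 -0.7  5.2] along -0.51 s_act 0.063 lat 0.0008
0.064 F [ 0.7 -1.6  5.3] along -1.45 s_act 0.0648 lat 0.0008
0.066 F [-0.1 -2.3  6.1] along -2.34 s_act 0.0667 lat 0.0008
0.068 F [ 0.  -1.1  4.9] along -1.06 s_act 0.0687 lat 0.0008
0.07 F [ 0.6 -1.2  6.4] along -1.13 s_act 0.0708 lat 0.0008
0.072 F [ 0.8 -1.2  6.1] along -1.11 s_act 0.0728 lat 0.0008
0.074 F [ 1.2 -1.8  5.8] along -1.62 s_act 0.0742 lat 0.0008
0.076 F [ 1.6 -5.   4.7] along -4.78 s_act 0.0743 lat 0.0008
0.078 F [ 1.3 -7.3  4.4] along -7.07 s_act 0.0745 lat 0.0008
9.5417 0.013047282178448642
```

View pics/scene3c.png

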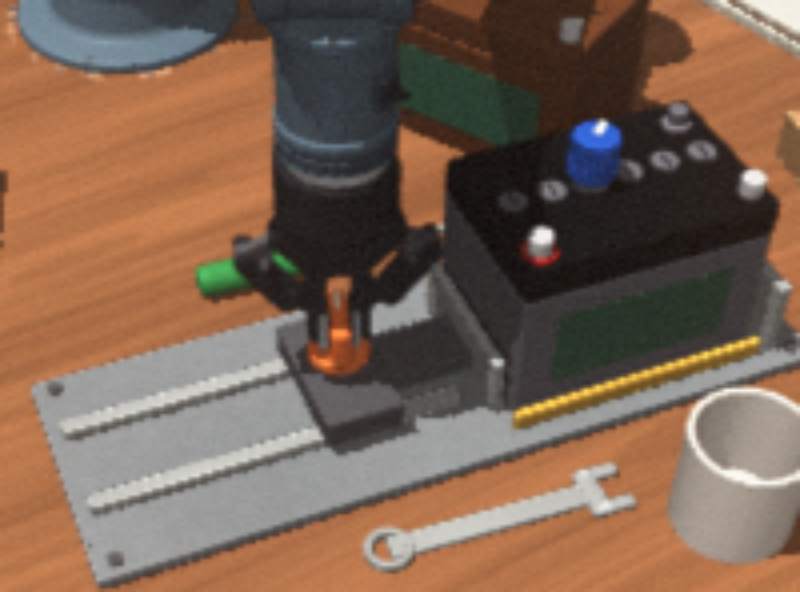

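View pics/top3c.png

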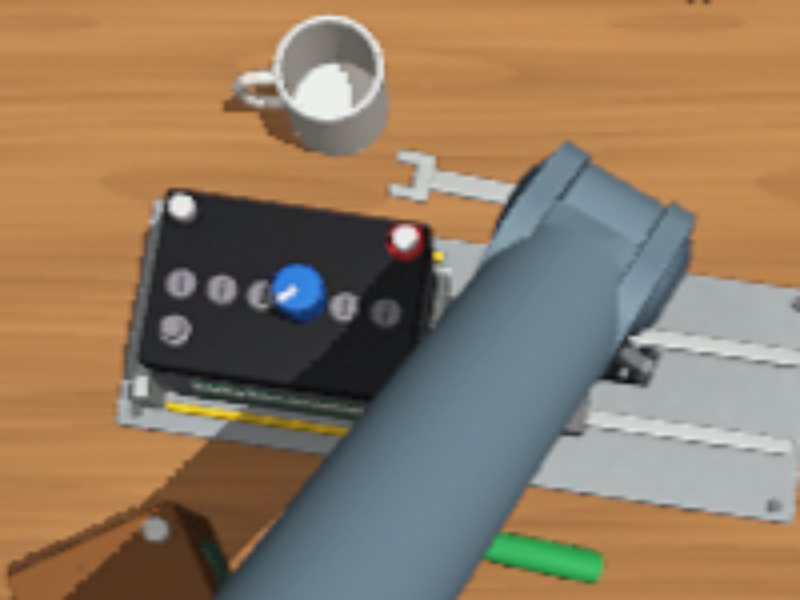

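Contact at 0.0743 m: the force rises to 7 N while the stop stays put. The face is at the battery end, scene crop (490,370), and the battery is unmoved. Now turn the knob clockwise.

```bash
python3 - <<'E'
from h import *
p0=np.array([.5185,-.148]);z=.094
move_gripper(0,60)
q=np.array(inverse_kinematics([*(p0+t_*.077),z],q_(2.72)));print((q-read_qpos()).round(3))
T0=read_ft_torque()[2]; y0=yaw()
tot=0
while tot<1.75:
    d=.2 if tot<1.35 else .05
    tot+=d; qq=q.copy(); qq[6]-=tot; move_j(qq)
    T=read_ft_torque();f=read_ft_force();e=read_eef_pos()
    print(round(tot,2),"yaw",round((y0-yaw()+np.pi)%(2*np.pi)-np.pi,3),"T",T.round(2),"F",f.round(1),"s",round(float((e[:2]-p0)@t_),4),round(read_effort()[6],2),round(read_time_s(),1))
    if abs(T[2]-T0)>1.2: break
print(read_finger_gap())
E
```

```text
[ 0.001 -0.    -0.004  0.    -0.004  0.003  0.002]
0.2 yaw 0.201 T [-1.39 -0.12 -0.17] F [ 0.5 -6.5  5.1] s 0.0743 0.1 10.2
0.4 yaw 0.401 T [-1.41 -0.11 -0.14] F [ 0.9 -6.3  6.3] s 0.0742 0.1 10.5
0.6 yaw 0.601 T [-1.41 -0.05 -0.16] F [ 2.  -6.7  5.3] s 0.0742 0.1 10.8
0.8 yaw 0.801 T [-1.42 -0.07 -0.11] F [ 0.2 -6.2  5.2] s 0.0741 0.1 11.1
1.0 yaw 1.002 T [-1.43 -0.02 -0.2 ] F [-0.  -6.5  7. ] s 0.074 0.1 11.4
1.2 yaw 1.202 T [-1.4   0.08 -0.16] F [ 0.2 -6.4  5.8] s 0.0741 0.1 11.7
1.4 yaw 1.392 T [-1.5   0.14  1.54] F [ 0.  -6.6  7.5] s 0.0741 -1.53 12.0
0.013201457591096323
```

Torque jumped to 1.5 N m at 1.39 rad of turn, which is the hard end (so the knob started near 0.2). I check the lock with a light pull, then release.

```bash
python3 - <<'E'
from h import *
p0=np.array([.5185,-.148]);z=.094
q=read_qpos().copy(); 
y=yaw()
def rep(n):
    e=read_eef_pos();print(n,"yaw",round(yaw(),3),"T",read_ft_torque().round(2),"F",read_ft_force().round(1),"s",round(float((e[:2]-p0)@t_),4),round(read_time_s(),1))
qq=np.array(inverse_kinematics([*(p0+t_*.0741),z],q_(y)));qq[6]+=.0;move_j(qq);rep("unload")
movel([*(p0+t_*.0712),z],q_(y),speed=.03);rep("pull")
movel([*(p0+t_*.0745),z],q_(y),speed=.03);rep("back")
move_gripper(.05,40);rep("open")
e=read_eef_pos()
movel([e[0],e[1],.13],speed=.12);rep("up")
movel([e[0],e[1],.28],speed=.25);rep("up2")
for c in ("top","scene"): cv2.imwrite(f"pics/{c}4.png",read_camera(c)[:,:,::-1])
a=cv2.imread("pics/scene4.png");cv2.imwrite("pics/scene4c.png",cv2.resize(a[140:300,220:420],None,fx=4,fy=3.7))
E
```

```text
unload yaw 1.335 T [-0.76  0.16  1.38] F [-0.4 -3.3  8.5] s 0.0739 12.3
pull yaw 1.336 T [0.02 0.18 1.33] F [-1.5  0.2  9. ] s 0.0737 12.5
back yaw 1.335 T [-0.89  0.13  1.4 ] F [-0.9 -5.1  8.3] s 0.074 12.8
open yaw 1.327 T [-0.   -0.    0.05] F [ 0.7 -0.2 -0.2] s 0.0751 13.2
up yaw 1.327 T [0.07 0.05 0.01] F [ 1.4 -0.7 -1.2] s 0.0753 13.7
up2 yaw 1.327 T [-0.04 -0.02 -0.01] F [-0.9 -0.3 -0.4] s 0.0756 14.4
```

View pics/scene4c.png

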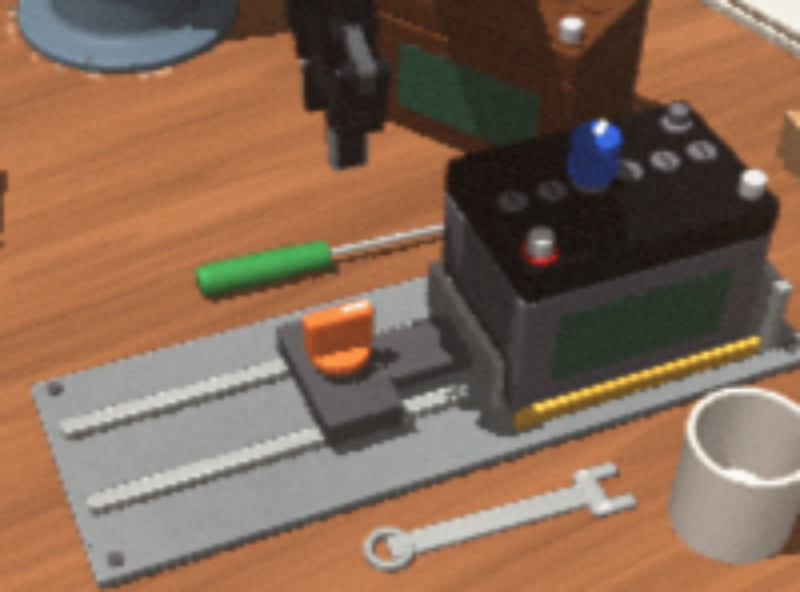

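The knob bar now lies along the travel, scene crop (340,330). The stop face is against the battery at (480,340), and nothing else has moved. Now to the cap.

```bash
python3 - <<'E'
from h import *
T={c:cv2.imread(f"pics/{c}4.png")[:,:,::-1].copy() for c in("scene","top")}
W={"scene":(356,166,384,196)}
r=fit({"scene":omask(T["scene"],W["scene"],"blue")},W,capparts,[[.5497,.101,.1875]],[.004,.004,.0005]);print(r.x,r.fun)
x,y=.5497,.101
for a in (-2.3,-2.5,-2.7): print(a,inverse_kinematics([x,y,.28],q_(a)).round(2),inverse_kinematics([x,y,.19],q_(a)).round(2))
a=-2.5
move_ptp([x,y,.28],q_(a));print(read_time_s(),read_qpos().round(2),read_eef_pos().round(4))
movel([x,y,.225],q_(a),speed=.15);print(read_time_s(),read_qpos().round(2),read_eef_pos().round(4))
for c in ("top","scene"): cv2.imwrite(f"pics/{c}5.png",read_camera(c)[:,:,::-1])
b=cv2.imread("pics/scene5.png");cv2.imwrite("pics/scene5c.png",cv2.resize(b[110:260,280:480],None,fx=4,fy=4))
E
```

```text
[0.54800223 0.1023438  0.18804526] 41.03125
-2.3 [-0.84  0.21  0.67  1.81 -0.14  1.17  2.29] [-0.73  0.3   0.56  1.9  -0.19  0.99  2.32]
-2.5 [-0.86  0.21  0.69  1.81 -0.15  1.17  2.09] [-0.75  0.31  0.59  1.9  -0.2   0.99  2.13]
-2.7 [-0.88  0.22  0.72  1.81 -0.15  1.17  1.9 ] [-0.78  0.31  0.61  1.9  -0.21  0.99  1.94]
16.2833 [-0.86  0.21  0.69  1.81 -0.15  1.17  2.09] [0.5496 0.1004 0.2796]
16.8 [-0.84  0.28  0.68  1.87 -0.2   1.06  2.13] [0.5498 0.1007 0.2251]
```

View pics/scene5c.png

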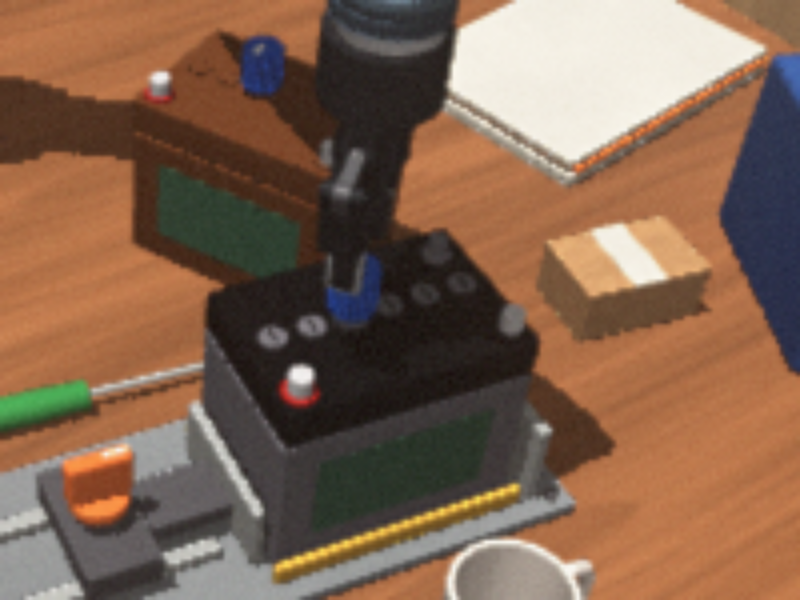

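The jaw straddles the blue cap, crop (352,290). I descend and grip.

```bash
python3 - <<'E'
from h import *
x,y,a=.5497,.1012,-2.5
movel([x,y,.191],q_(a),speed=.06);f0=read_ft_force();print(f0.round(1),read_eef_pos().round(4))
move_gripper(0,30);print(read_finger_gap(),(read_ft_force()-f0).round(1),read_ft_torque().round(2),read_eef_pos().round(4),read_time_s())
b=read_camera("scene")[110:260,280:480,::-1];cv2.imwrite("pics/scene6c.png",cv2.resize(b,None,fx=4,fy=4))
E
```

```text
[-0.5  0.3 -0.1] [0.5498 0.1011 0.1909]
0.030044973865640135 [-1.6  1.5  4.1] [ 0.23  0.52 -0.01] [0.5496 0.102  0.1917] 17.9167
```

View pics/scene6c.png

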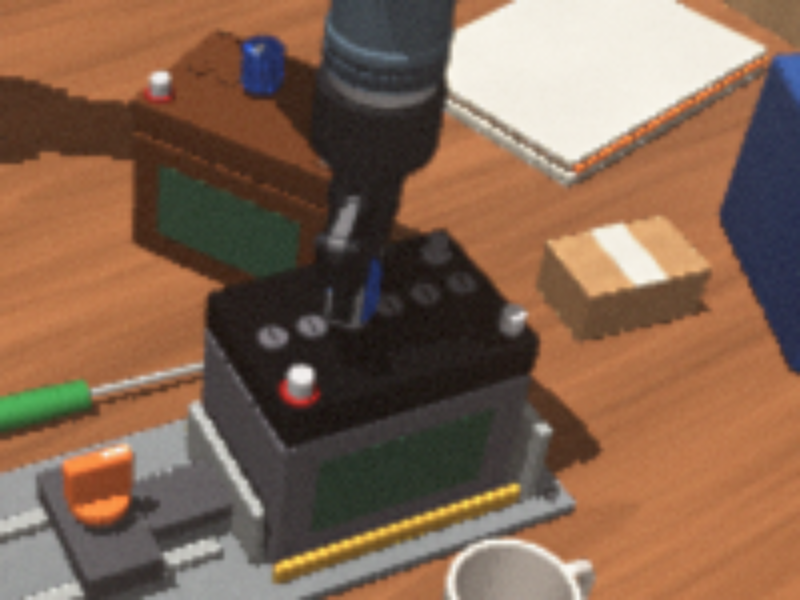

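```bash
cat > cap.py <<'E'
from h import *
x,y,a0,z0=.5496,.1015,-2.5,.191
move_gripper(0,45)
f0=read_ft_force()
y0=yaw();tot=0;hist=[]
def turn(): return (y0-yaw()+np.pi)%(2*np.pi)-np.pi
qb=np.array(inverse_kinematics([x,y,z0],q_(a0)))
q1=np.array(inverse_kinematics([x,y,z0-.001],q_(a0)))
def cmd(t):
    q=qb+(q1-qb)*(t*.64); q[6]-=t; move_j(q)
while tot<2.75:
    d=.2 if tot<.9 else .06
    tot+=d; cmd(tot)
    T=read_ft_torque();f=read_ft_force();hist.append(T[2])
    print(round(tot,3),"turn",round(turn(),3),"Tz",round(T[2],3),"F",f.round(1),"z",round(read_eef_pos()[2],4),"gap",round(read_finger_gap(),4),round(read_time_s(),1))
    if T[2]-np.median(hist)>.25: break
print(read_qpos().round(2)); np.save("cap.npy",[y0,tot,*qb,*q1])
E
python3 cap.py
```

```text
0.2 turn 0.2 Tz -0.079 F [-2.4  1.4  6.1] z 0.1915 gap 0.0299 18.5
0.4 turn 0.4 Tz -0.148 F [-3.6  2.3  5. ] z 0.1914 gap 0.03 18.8
0.6 turn 0.6 Tz -0.063 F [-3.4  2.2  5.1] z 0.1913 gap 0.0295 19.1
0.8 turn 0.8 Tz -0.032 F [-3.2  2.4  5.4] z 0.1912 gap 0.0296 19.4
1.0 turn 1.0 Tz -0.056 F [-2.4  1.4  5.2] z 0.191 gap 0.0301 19.7
1.06 turn 1.06 Tz -0.074 F [-3.3  3.   5.5] z 0.191 gap 0.0299 20.0
1.12 turn 1.12 Tz -0.054 F [-3.1  1.9  5.8] z 0.191 gap 0.0303 20.2
1.18 turn 1.18 Tz -0.073 F [-3.8  1.3  6. ] z 0.1909 gap 0.0297 20.5
1.24 turn 1.24 Tz -0.05 F [-3.1  2.3  5.9] z 0.1909 gap 0.0298 20.7
1.3 turn 1.3 Tz -0.082 F [-3.1  2.5  5. ] z 0.1909 gap 0.0299 21.0
1.36 turn 1.36 Tz -0.072 F [-2.6  2.2  5.6] z 0.1908 gap 0.0298 21.2
1.42 turn 1.42 Tz -0.041 F [-2.7  3.   5.4] z 0.1908 gap 0.0296 21.5
1.48 turn 1.48 Tz -0.067 F [-3.3  2.6  4.5] z 0.1907 gap 0.03 21.7
1.54 turn 1.54 Tz -0.074 F [-3.4  2.9  4.1] z 0.1907 gap 0.03 22.0
1.6 turn 1.6 Tz -0.024 F [-3.9  2.3  6.7] z 0.1907 gap 0.0298 22.2
1.66 turn 1.66 Tz -0.095 F [-2.9  2.4  5.8] z 0.1906 gap 0.03 22.5
1.72 turn 1.719 Tz -0.
[... 153 characters left out ...]
2.5  4.8] z 0.1905 gap 0.0302 23.2
1.9 turn 1.899 Tz -0.084 F [-2.9  2.7  5. ] z 0.1905 gap 0.0296 23.5
1.96 turn 1.959 Tz -0.064 F [-3.2  2.7  5. ] z 0.1904 gap 0.0296 23.7
2.02 turn 2.019 Tz -0.083 F [-2.6  3.   4.9] z 0.1904 gap 0.0297 24.0
2.08 turn 2.079 Tz -0.042 F [-3.2  3.6  5. ] z 0.1903 gap 0.03 24.2
2.14 turn 2.139 Tz -0.125 F [-2.5  2.6  4.7] z 0.1903 gap 0.03 24.5
2.2 turn 2.199 Tz -0.09 F [-2.4  2.6  4.8] z 0.1903 gap 0.0299 24.7
2.26 turn 2.259 Tz -0.158 F [-1.3  3.2  4.5] z 0.1902 gap 0.0299 25.0
2.32 turn 2.318 Tz -0.084 F [-1.2  3.5  4.7] z 0.1902 gap 0.0303 25.2
2.38 turn 2.374 Tz 0.658 F [-2.4  2.9  4.8] z 0.1902 gap 0.0301 25.5
[-0.82  0.32  0.66  1.9  -0.24  0.99 -0.21]
```

The hard end is reached after 2.35 rad, within the stated 1.2–2.4. Next I back off in fine steps to find where the cap itself starts moving, then make the quarter turn from there.

```bash
cat > back.py <<'E'
from h import *
d=np.load("cap.npy");y0,tot=d[:2];qb,q1=d[2:9],d[9:16]
def turn(): return (y0-yaw()+np.pi)%(2*np.pi)-np.pi+0
def tw():
    t=turn(); return t if t>-.5 else t+2*np.pi
def cmd(t):
    q=qb+(q1-qb)*(t*.64); q[6]-=t; move_j(q)
def tz(n=6): return np.mean([read_ft_torque()[2] for _ in range(n)])
print(tot,tw(),tz(),read_time_s())
for k in range(9):
    tot-=.01; cmd(tot); print(round(tot,3),round(tw(),4),round(tz(),3),round(read_time_s(),2))
np.save("tot.npy",tot)
E
python3 back.py
```

```text
2.3800000000000012 2.374379812776702 0.658427666248257 25.475
2.37 2.3651 0.6 25.73
2.36 2.3559 0.338 25.98
2.35 2.3468 0.241 26.23
2.34 2.3377 0.103 26.48
2.33 2.3281 0.006 26.73
2.32 2.3182 -0.005 26.98
2.31 2.3082 -0.021 27.23
2.3 2.2982 -0.041 27.48
2.29 2.2882 0.013 27.73
```

```bash
python3 - <<'E'
from h import *
d=np.load("cap.npy");y0=d[0];qb,q1=d[2:9],d[9:16]
def tw(): 
    t=(y0-yaw()+np.pi)%(2*np.pi)-np.pi; return t if t>-.5 else t+2*np.pi
def cmd(t):
    q=qb+(q1-qb)*(t*.64); q[6]-=t; move_j(q)
tot=float(np.load("tot.npy"))
for t in [*np.arange(tot-.25,.8,-.25),.757]:
    cmd(t); print(round(t,3),round(tw(),4),read_ft_torque().round(2)[2],read_ft_force().round(1),round(read_finger_gap(),4))
pause(.3);print(tw(),read_time_s(),read_eef_pos().round(4))
for c in ("top","scene"): cv2.imwrite(f"pics/{c}7.png",read_camera(c)[:,:,::-1])
b=cv2.imread("pics/scene7.png");cv2.imwrite("pics/scene7c.png",cv2.resize(b[130:300,220:440],None,fx=3.5,fy=3.5))
a0=cv2.imread("pics/top0.png");a=cv2.imread("pics/top7.png")
cv2.imwrite("pics/top7c.png",cv2.resize(np.hstack([a0[90:240,230:430],a[90:240,230:430]]),None,fx=2,fy=2))
E
```

```text
2.04 2.0376 0.07 [-3.   3.1  5.4] 0.0301
1.79 1.7876 0.07 [-2.5  3.2  5.8] 0.0299
1.54 1.5377 0.08 [-3.6  3.   5.9] 0.0301
1.29 1.2877 0.09 [-3.2  2.4  5.7] 0.0299
1.04 1.0378 0.01 [-4.2  2.3  6.3] 0.0299
0.757 0.7549 0.03 [-4.1  2.1  6. ] 0.0299
0.7550640833937248 30.15 [0.5494 0.1024 0.1912]
```

View pics/scene7c.png

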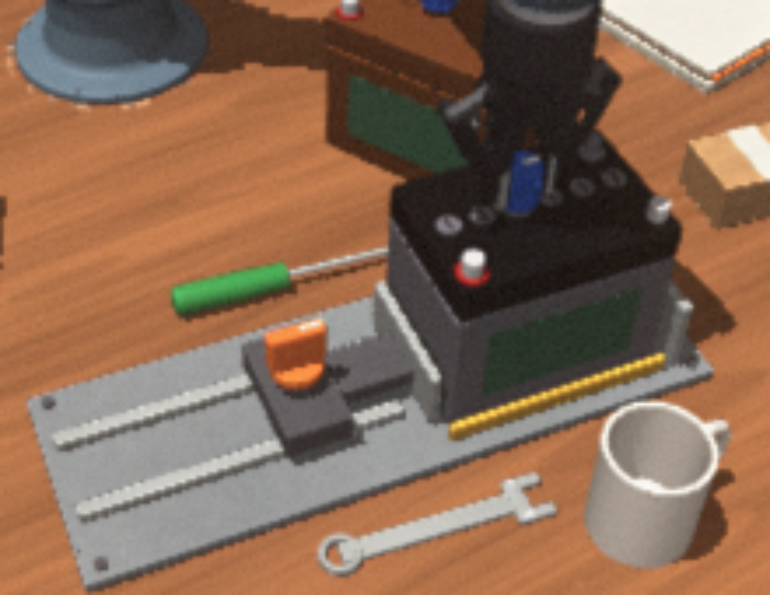

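View pics/top7c.png

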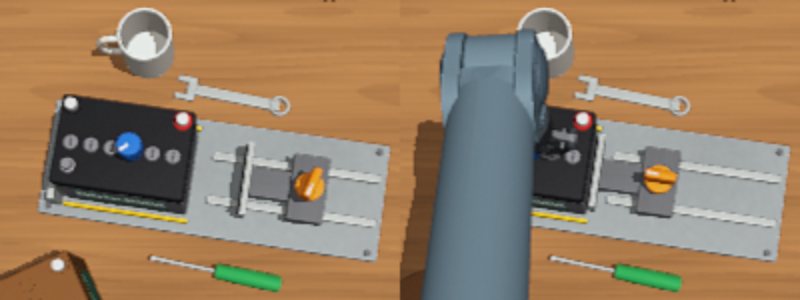

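The pictures show the stop at the battery end (scene crop 410,350), the knob turned (295,355), the cap in the jaws (525,185), and the battery, tools and mug unmoved. Signing off.

```bash
python3 -c "
from bench import *
print(read_finger_gap(),read_time_s()); sign_off()"
```

```text
0.030188040303011015 30.25
the job is handed in; nothing more can be done
```

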